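Weigh a pail of bath bombs on the counter spring scale

TASK

Weigh the blue pail of bath bombs: with a fingertip, swing its folded bail upright while the pail stays standing where it is, then carry the pail by the bail and hang it on the hook of the green spring scale, the waist of its wooden grip seated in the bottom of the hook. Lower it slowly, and let go only when the scale bears the whole weight and the fingers neither hold it up nor press it down, so that the scale is never jerked or overloaded (it takes 1 kg). Leave the pail hanging still and level with its bail upright, without tipping it on the way or disturbing the jars and tins.

Things in the scene. Friction and masses are not known exactly. Their poses are not given: they have to be found in the camera images.
- pail: loose blue tapered pail of bath bombs (pastel balls, part of it), 88 mm high, rim radius 55 mm, balls up to 93 mm. Origin: centre of its underside, z up. Weight unknown, 0.26 to 0.82 kg, centred low; a light one tips if the bail is pushed hard. Its bail (swing handle of wire with a wooden grip) is hinged on the pail's y axis 90 mm above the underside and folds to the pail's -x side, past the rim.
- bail (a joint): angle of the bail about its hinge: 0 = folded level, to the pail's -x side; 1.57 = upright over the pail; ends at 3.14. Stiff ears (0.014 N m of friction) keep it wherever it is left; about 0.3 N at the grip turns it. It starts folded at 0.1 to 0.45.
- bail_waist (a point): middle of the wooden grip, on its axis, 75 mm from the hinge; the point's y axis runs along the grip (the pail's y). The grip is 88 mm long; its middle 18 mm is a waist 9 mm thick; from 14 to 39 mm either side of the middle it is 14 mm thick and can be pinched. Folded, it stands only about 15 mm off the rim, too near for a finger between.
- scale: green counter spring scale, fixed. Origin: on the table straight below the hook's seat; x points from the hook to the column, z up. Column 80 mm wide from x = 0.12 to 0.17 m, dial on top up to z = 0.30 m; base plate 13 mm high from x = -0.025 to 0.175 m, 120 mm wide.
- hook_seat (a point): where the axis of the waist lies when seated in the hook; 0.215 m above the table unloaded, sinks with the load arm. The hook is a U of 8 mm rod in the scale's xz plane, open to above: 13 mm wide inside, about 20 mm at the mouth. Tip, at -x, ends 27 mm above this point; the arm to the column runs 24 mm above it (top). Bring the grip in from -x, along the scale's y; only the waist fits in.
- load_arm (a joint): how far the load arm has sunk straight down, in m; 0 unloaded, stop at 0.05. A lightly damped spring of 250 N/m: 1 kg sinks it 39 mm. A hung pail sinks it by its own, unknown weight; if the fingers let go while they still carry or press down part of the weight, the arm jerks. The pail may then sway for a few seconds.
- salt_jar_1: corked jar of pink bath salt, 53 mm wide, 74 mm high, origin under its centre; bystander
- salt_jar_2: corked jar of blue bath salt, 53 mm wide, 60 mm high, origin under its centre; bystander
- candle_tin_1: white candle tin with a teal lid, 65 mm wide, 35 mm high, origin under its centre; bystander
- candle_tin_2: white candle tin with a brown lid, 65 mm wide, 35 mm high, origin under its centre; bystander
There are look-alikes about, which are no part of the job. Of the things that look like the pail, the larger one is meant.

How it is judged:
By the outcome, as a careful person would: the job done as asked, in the order asked, and still so for the second after the job is handed in, with the robot touching nothing.
It also fails if it takes over 72 s, if anything falls off the work surface, if the arm or the gripper's body presses on something with over 40 N, if the wrist force passes 120 N, or if a joint passes its speed limit or range.

ROBOT

A 7-joint arm with a two-finger parallel gripper is mounted at the origin on a cart in front of the work surface, level with it; the furniture and walls round the work are solid. World frame = base frame: x ahead of the robot, y to its left, z up, the work surface at z = 0. Lengths are in m, angles in degrees, forces in N, time in s.
With the tool pointing down it reaches from about 0.425 to 1.025 m from the base axis. Payload 9.4 kg.
Tool frame: the origin (TCP) lies on the centre line of the jaws, within the pads' length; the fingertips stand 14 mm ahead of it and the grasp point (between the pads) lies 5 mm behind it; z points along the fingers, y is the line along which they close (so a half turn about z gives the same grasp; the last joint's range is limited). The gripper opens to 85 mm and grips with 20 to 120 N. Pads are 22 mm wide; open, the fingers measure 114 mm over their backs; the gripper's body (76 mm by 85 mm) begins 54 mm behind the grasp point. The pads swing forward as they close: fully open they stand 13 mm farther back than shut.
Start: joints at [-70.457, 34.337, -0.143, 91.639, 0.103, 54.024, -4.572], TCP at [0.294, 0.663, 0.222] pointing down, gripper open.
Joint ranges: [-147.43, 147.43], [-19.82, 112.94], [-74.19, 73.91], [6.32, 146.72], [-59.91, 239.91], [6.04, 106.73], [-150.56, 150.56]. Speed limits (degrees/s): [127.2, 127.2, 172.46, 172.46, 180, 180, 180].

INTERFACE

Orientations are given as [roll, pitch, yaw] about the fixed x, y, z axes, in that order (R = Rz(yaw) Ry(pitch) Rx(roll)).
In Python, from station import arm gives the robot as it stands.
- The arm moves only by the shell command python3 -m inch 'ROWS' [FORCE]. ROWS is JSON, a list of rows, each a list of 3 entries, a list of its own where there are three numbers: the finger opening in mm, from 0 to 85.4, then the shift along the tool's x, y, z in mm, then the turn about the tool's z in degrees. In form: [[grip, [tx, ty, tz], roll], ...]. A call has 1 to 8 rows; each row shifts and turns the commanded pose from where the row before left it, along the tool's axes as they then stand; what a row does not reach is not made up. A row lasts 1/8 s, in which the tool goes at most 62.5 mm and 10.7 degrees, less where a joint would pass 70% of its speed; a pose out of reach is approached as far as the arm can. A call with a gripper value outside its range is refused whole. The fingers move at their own pace and stop on an object; FORCE is the grip in N (left out, the last holds). Time passes only in rows, so rows that do not move let the fingers close. It gives the time, the measured TCP pose, the force, the opening and the grip force at its end, in the units of the state.
- arm.observe(): the state, without advancing time (a new reading comes with each control period).
- arm.read_camera(name): name is "scene" or "top" or "wrist"; returns a dict with "frame" (400x640x3 uint8, red, green, blue), "camera_matrix" (3x3 intrinsics, pixels), "R" (3x3) and "t" (3): a world point X has camera coordinates R X + t. Camera axes: x right, y down, z forward; pixel columns grow to the right and rows downward; lengths in m; the calibration is good to about 2 mm. A picture is of the moment at which its call begins. There is no depth.
- arm.sign_off(): hands the job in; it is judged then, once.
The state is a dict: "time_s": time; "joint_pos": joint angles; "qd": joint speeds; "tau": joint torques, N m; "tool_pos": TCP position; "tool_rot": TCP orientation; "force": force on the tool from outside, world axes, zero at the start; "ft_torque": the same for the moment, N m; "finger_gap": opening from 0.0 (shut) to 1.0 (fully open); "gripper_force": force on a finger pad.
Only numpy, scipy, OpenCV 4.12 (cv2) and the standard library are available. Lean on these libraries where they do the work, as an engineer would, in place of code of your own. Each camera call takes 0.05 s, during which the arm holds its last target. There are 200 camera calls.

## Working session

There is one attempt and no reset: what is moved stays moved. The work goes in short steps, Python scripts to look and compute and a shell command to move; the robot and the scene stay as the last step left them, time stands still between calls to the robot, and variables do not carry over. Pictures are saved under pics/ and viewed, at most 10 in all, crops included, and the job is handed in when it is done.

```bash
mkdir -p pics
cat > h.py <<'E'
from station import arm
import cv2, numpy as np
def snap(n,f):
    d=arm.read_camera(n); cv2.imwrite('pics/'+f,d['frame'][:,:,::-1]); return d
def proj(d,X):
    K=np.array(d['camera_matrix']);c=np.array(d['R'])@np.array(X,float)+np.array(d['t']);p=K@c;return p[:2]/p[2]
def ray(d,px,z):
    K=np.array(d['camera_matrix']);R=np.array(d['R']);t=np.array(d['t'])
    o=-R.T@t; v=R.T@np.linalg.solve(K,[px[0],px[1],1.]); return o+v*(z-o[2])/v[2]
E
python3 - <<'E'
from h import *
import pickle
a=snap('scene','s1.png');b=snap('top','t1.png')
pickle.dump((a,b),open('v.pkl','wb'))
for d in (a,b): print(-np.array(d['R']).T@np.array(d['t']))
o=arm.observe();print({k:o[k] for k in('time_s','tool_pos','tool_rot','force','finger_gap')})
E
```

```text
[-0.43339626 -1.09386308  1.10655601]
[ 0.34883663 -0.04230637  1.24267117]
{'time_s': 0.1, 'tool_pos': array([0.29396697, 0.6622379 , 0.22087813]), 'tool_rot': array([-1.79918340e+02,  7.68181215e-03,  1.56069959e+02]), 'force': array([-0.08359693,  0.62598118,  0.46375852]), 'finger_gap': 1.001638137846908}
```

View pics/s1.png

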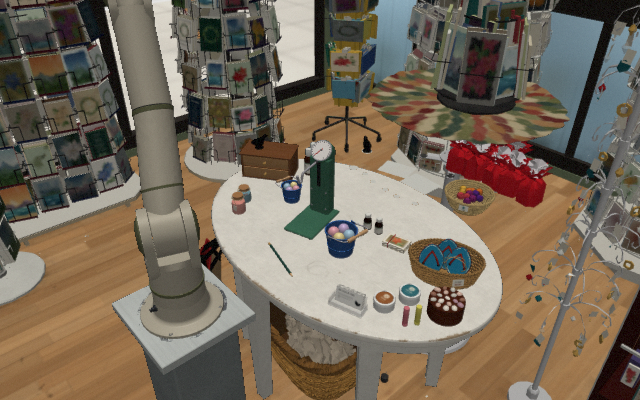

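View pics/t1.png

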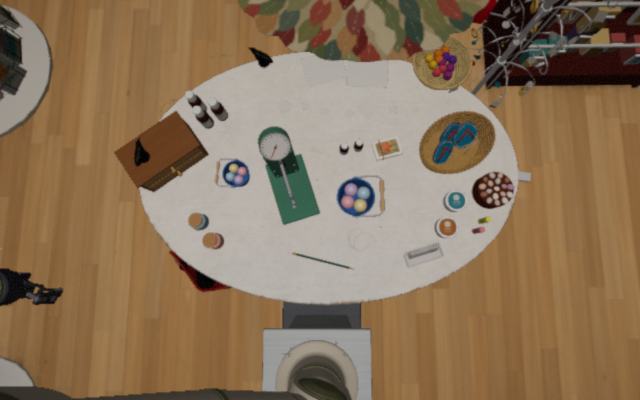

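The candidates for the pail are the large pail at top (355,196), scene (341,238), and the small pail at top (235,173), scene (290,190). I choose the larger one; its bail is folded toward image right. The scale is at top (290,185), with the hook end near (293,205). I'll check both in a close crop.

Run:
```python
from h import *
import pickle
a,b=pickle.load(open('v.pkl','rb'))
f=b['frame'][115:235,240:400,::-1]; A=cv2.resize(f,None,fx=5,fy=5,interpolation=cv2.INTER_CUBIC)
cv2.imwrite('pics/c1.png',A)
f=a['frame'][130:270,280:400,::-1]; cv2.imwrite('pics/c2.png',cv2.resize(f,None,fx=4.2,fy=4.2,interpolation=cv2.INTER_CUBIC))
for px in [(355,196),(293,205)]: print(ray(b,px,.09))
```

```text
[ 0.53435874 -0.11568229  0.09      ]
[0.50888058 0.06322519 0.09      ]
```

View pics/c1.png

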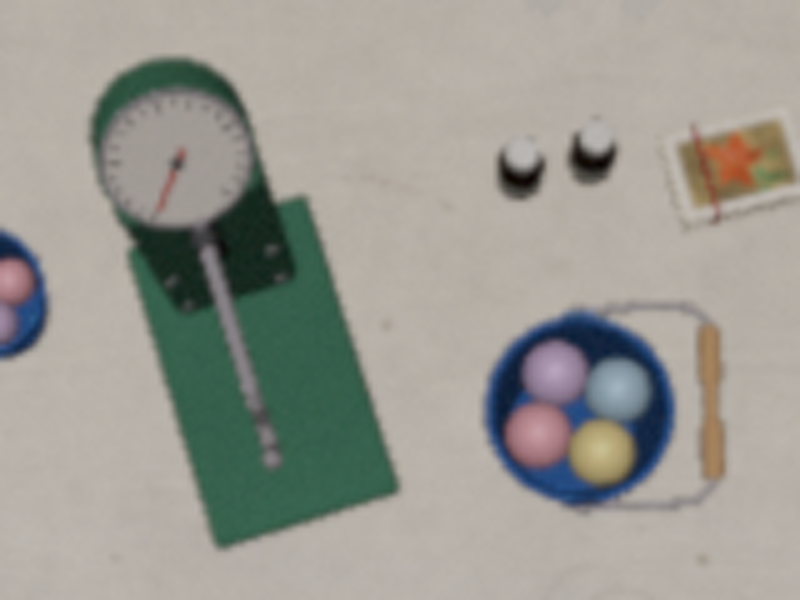

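View pics/c2.png

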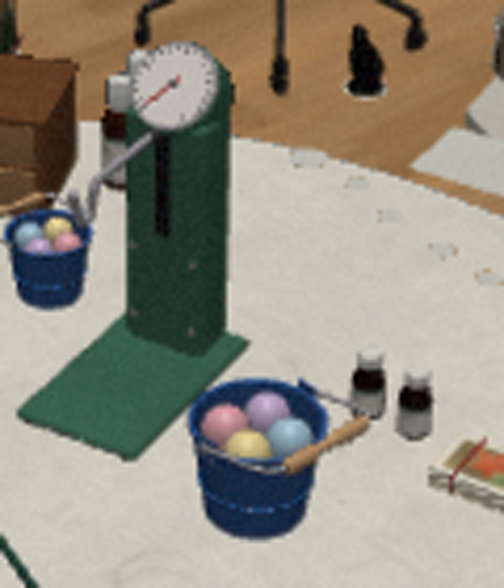

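```bash
cat >> h.py <<'E'
def tri(l):
    A=[];b=[]
    for d,px in l:
        P=np.array(d['camera_matrix'])@np.c_[d['R'],d['t']]
        for i in (0,1):
            r=px[i]*P[2]-P[i]; A.append(r[:3]); b.append(-r[3])
    A=np.array(A);b=np.array(b);n=np.linalg.norm(A,axis=1)
    return np.linalg.lstsq(A/n[:,None],b/n,rcond=None)[0]
E
python3 - <<'E'
from h import *
import pickle
np.set_printoptions(precision=4,suppress=True)
a,b=pickle.load(open('v.pkl','rb'))
T=lambda x,y:((x+.5)/5-.5+240,(y+.5)/5-.5+115)
S=lambda x,y:((x+.5)/4.2-.5+280,(y+.5)/4.2-.5+130)
c=[ray(b,T(*p),.013)[:2] for p in [(218,547),(398,490),(305,197)]]
fm=(c[0]+c[1])/2; yv=c[0]-c[1]; print('front',np.linalg.norm(yv)); yv/=np.linalg.norm(yv); xv=np.array([yv[1],-yv[0]])
print('scale yaw',np.degrees(np.arctan2(xv[1],xv[0])),'side yaw',np.degrees(np.arctan2(*(c[2]-c[1])[::-1])),'seat',fm+.025*xv)
print('hooktip',ray(b,T(271,458),.242),'armstart',ray(b,T(205,240),.24))
print('pail',ray(b,T(580,407),.088),[ray(b,T(*p),.088) for p in[(487,407),(674,407)]])
print('grip',tri([(a,S(328,446)),(b,T(711,402))]),tri([(a,S(292,464)),(b,T(713,476))]),tri([(a,S(365,427)),(b,T(709,327))]))
print('scene of pail bottom (0)',proj(a,[.534,-.115,.088]), S(258,420))
E
```

```text
front 0.11543912920577463
scale yaw 17.482671577415775 side yaw 17.46661122249022 seat [0.5022 0.0522]
hooktip [0.4847 0.0473 0.242 ] armstart [0.5974 0.0822 0.24  ]
pail [ 0.5347 -0.1175  0.088 ] [array([ 0.5349, -0.0638,  0.088 ]), array([ 0.5344, -0.1717,  0.088 ])]
grip [ 0.5353 -0.1915  0.1043] [ 0.4937 -0.1922  0.1084] [ 0.5784 -0.191   0.1011]
scene of pail bottom (0) [340.5156 229.4351] (341.04761904761904, 229.61904761904762)
```

```bash
python3 -m inch '[[0,[0,0,-50],-8],[0,[0,0,-50],-8],[0,[0,0,-50],-8],[0,[0,-55,0],0],[0,[-5,-55,0],0],[0,[-10,-55,0],0],[0,[-15,-55,0],0],[0,[-15,-55,0],0]]' 20; python3 -m inch '[[0,[-15,-55,0],0],[0,[-15,-55,0],0],[0,[-15,-55,0],0],[0,[-15,-55,0],0],[0,[-15,-55,0],0],[0,[-15,-55,0],0],[0,[-15,-55,0],0],[0,[-15,-55,0],0]]'
```

```text
time_s: 1.1
tool_pos: [0.3396, 0.3856, 0.3715]
tool_rot: [-180.0, -0.0, -179.9]
force: [0.7, -0.3, 0.3]
finger_gap: 0.002
gripper_force: 0.0
time_s: 2.1
tool_pos: [0.46, -0.054, 0.3717]
tool_rot: [180.0, 0.0, -179.9]
force: [1.2, 0.4, 1.0]
finger_gap: -0.0
gripper_force: 0.0
```

```bash
python3 -m inch '[[0,[-15,-40,0],0],[0,[-15,-40,0],0],[0,[-15,-40,0],0],[0,[-15,-40,20],0],[0,[-15,-31,50],0],[0,[0,0,50],0],[0,[0,0,0],0]]'
python3 - <<'E'
from h import *
import pickle
d=snap('wrist','w1.png');pickle.dump(d,open('w1.pkl','wb'));o=arm.observe();print(o['tool_pos'],o['joint_pos'],o['force'])
print(-d['R'].T@d['t']); 
for X in [(.5353,-.1915,.1043),(.535,-.1175,.088)]: print(proj(d,X))
E
```

```text
time_s: 2.98
tool_pos: [0.533, -0.2423, 0.2484]
tool_rot: [179.9, -0.4, -180.0]
force: [-0.1, -0.3, -0.1]
finger_gap: 0.004
gripper_force: 0.0
[ 0.53448114 -0.24277145  0.25102366] [  3.51678853  24.06721717  21.79188263 109.20712947 -11.52989026
  49.03837862 121.26868327] [ 0.07114291 -0.83858958  0.53510292]
[ 0.45823538 -0.24342566  0.4008488 ]
[381.7475866  178.40293832]
[458.79462883 173.72814816]
```

View pics/w1.png

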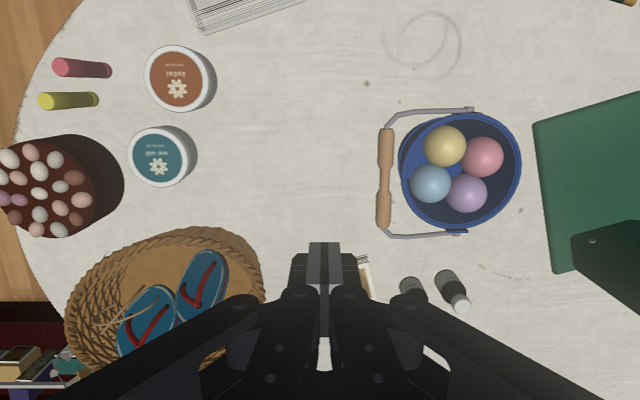

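The picture shows the grip centre at (384,178), where I predicted it; the pail rim centre is near (460,170), and the way down beside it is clear. The shut fingertips are about 16 mm thick. I'll go down outside the grip and approach it.

```bash
python3 -m inch '[[0,[0,0,50],0],[0,[0,0,50],0],[0,[0,0,45],0],[0,[0,0,8],0],[0,[0,20,0],0],[0,[0,8,0],0],[0,[0,0,0],0],[0,[0,0,0],0]]'
python3 - <<'E'
from h import *
print(arm.observe()['force'],arm.observe()['tool_pos'])
d=snap('wrist','w2.png')
E
```

```text
time_s: 4.03
tool_pos: [0.5357, -0.2153, 0.0997]
tool_rot: [-180.0, 0.1, -179.9]
force: [0.8, 0.6, 0.0]
finger_gap: 0.001
gripper_force: 0.0
[0.84036684 0.59638315 0.03688915] [ 0.53568644 -0.21526783  0.09966374]
```

View pics/w2.png

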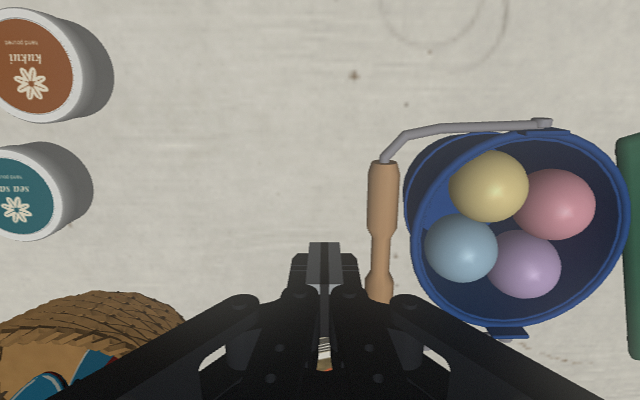

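```bash
python3 -m inch '[[0,[0,3,0],0],[0,[0,2,-1],0],[0,[0,2,-3],0],[0,[0,2,-4],0],[0,[0,0,0],0]]'; python3 -m inch '[[0,[0,2,-4],0],[0,[0,2,-4],0],[0,[0,2,-4],0],[0,[0,0,0],0]]';python3 - <<'E'
from h import *
d=snap('wrist','w3.png')
s=snap('scene','s3.png')
f=s['frame'][195:270,310:390,::-1]; f=cv2.resize(f,None,fx=5,fy=5,interpolation=cv2.INTER_CUBIC)
g=cv2.resize(d['frame'][:,280:640,::-1],None,fx=.9375,fy=.9375)
cv2.imwrite('pics/m3.png',np.hstack([f,g]))
E
```

```text
time_s: 4.7
tool_pos: [0.5354, -0.206, 0.1071]
tool_rot: [-180.0, 0.0, -179.9]
force: [-0.1, -0.1, -0.4]
finger_gap: 0.001
gripper_force: 0.0
time_s: 5.2
tool_pos: [0.5354, -0.1999, 0.1191]
tool_rot: [-180.0, 0.0, -179.9]
force: [-0.1, 1.3, -0.4]
finger_gap: -0.0
gripper_force: 0.0
```

View pics/m3.png

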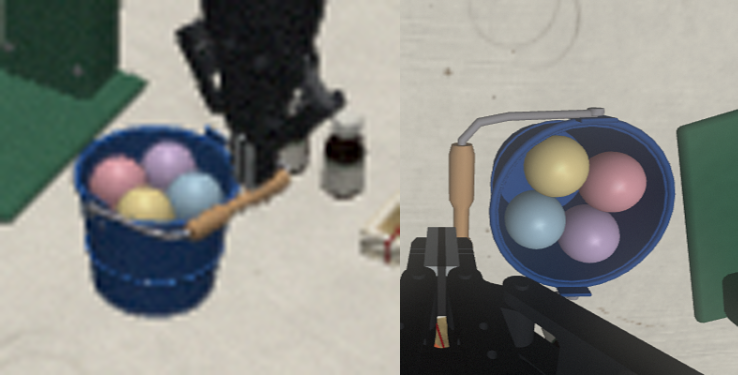

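Run:
```python
from h import *
d=arm.read_camera('scene');w=arm.read_camera('wrist')
o=arm.observe()['tool_pos'];print(o)
for y in(-.008,.008): 
  p=o+[-.011,y,-.014]; q=proj(d,p); print('tip scene crop',(q-[310,195])*5,'wrist crop',proj(w,p)*.9375+[400-280*.9375,0])
for z in(.10,.104,.11):
  p=np.array([.5353,-.1915,z]);q=proj(d,p);print('grip',(q-[310,195])*5,'wrist', proj(w,p)*.9375+[400-280*.9375,0])
p=np.array([.508,-.1915,.104]);print(proj(w,p)*.9375+[400-280*.9375,0])
```

```text
[ 0.53505285 -0.20010019  0.11862092]
tip scene crop [243.28569453 223.05008309] wrist crop [427.56679678 203.5185691 ]
tip scene crop [225.41762878 211.50446338] wrist crop [456.9242148  203.57363633]
grip [236.911073   209.74213643] wrist [457.26675624 219.06206828]
grip [237.18560736 204.75885492] wrist [457.60972889 222.00875381]
grip [237.598788   197.25889945] wrist [458.15206967 226.66833148]
[458.50486327 174.98831739]
```

Run:
```python
from h import *
d=arm.read_camera('scene');w=arm.read_camera('wrist')
np.set_printoptions(precision=4,suppress=True)
W=lambda x,y:((x-400)/.9375+280,y/.9375)
S=lambda x,y:(x/5+310,y/5+195)
for s in [(232,180),(240,183),(250,188),(262,188)]:
  print(s,tri([(d,S(*s)),(w,W(443,228))]))
f=np.hstack([cv2.resize(d['frame'][205:245,340:380],None,fx=10,fy=10,interpolation=cv2.INTER_CUBIC),cv2.resize(w['frame'][190:310,300:420],None,fx=3.334,fy=3.334)[:400]])
cv2.imwrite('pics/m4.png',f[:,:,::-1])
```

```text
(232, 180) [ 0.5226 -0.1993  0.1351]
(240, 183) [ 0.5269 -0.2001  0.1301]
(250, 188) [ 0.5326 -0.201   0.1227]
(262, 188) [ 0.5376 -0.2026  0.1193]
```

View pics/m4.png

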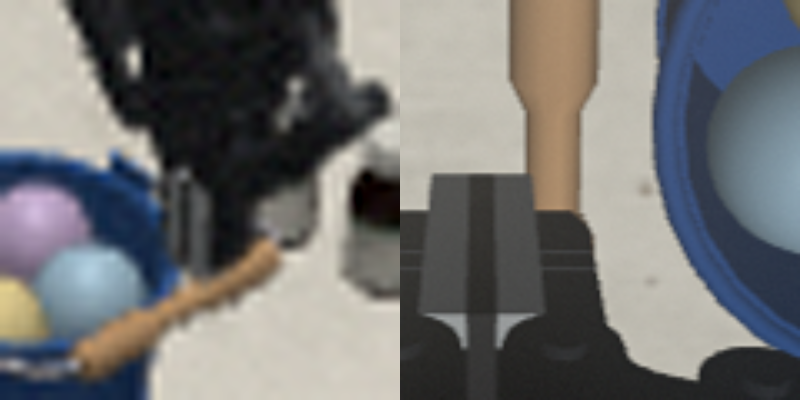

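The left half shows the fingertip still above the grip: its tip ends near (205,275), just over the grip's outline, and the bail hasn't moved. I lifted too soon, so I'll back off, go lower and push in again.

```bash
cat >> h.py <<'E'
def wood(w):
    "near end of the grip in the wrist view -> (y,z) of bail and angle"
    h=cv2.cvtColor(w['frame'],cv2.COLOR_RGB2HSV); m=cv2.inRange(h,(6,70,90),(20,170,230)); m[:,:330]=0; m[:100]*=1
    n,l,s,c=cv2.connectedComponentsWithStats(m); 
    return [(s[i].tolist(),c[i].round(1).tolist()) for i in range(1,n) if s[i][4]>150]
E
python3 -m inch '[[0,[0,-10,-4],0],[0,[0,-14,20],0],[0,[0,0,24],0],[0,[0,7,0],0],[0,[0,5,0],0],[0,[0,3,0],0],[0,[0,0,0],0]]'
python3 - <<'E'
from h import *
for i in range(4):
    w=arm.read_camera('wrist');o=arm.observe();print(o['force'],o['tool_pos'],wood(w))
print([proj(w,(.4915,-.1915+dy,.104)).round(1) for dy in(-.007,.007)])
E
```

```text
time_s: 6.38
tool_pos: [0.5356, -0.2086, 0.0794]
tool_rot: [-180.0, 0.1, -179.9]
force: [0.6, 0.5, 0.1]
finger_gap: -0.001
gripper_force: 0.0
[-0.39012803  1.67161789  0.39884235] [ 0.53554421 -0.20891916  0.07932059] [([357, 175, 36, 128, 3483], [373.8, 230.2])]
[ 0.68130636 -0.98873108 -0.27998787] [ 0.53541665 -0.20907219  0.07919825] [([357, 175, 37, 128, 3508], [374.4, 230.4])]
[ 0.34167483 -0.45225607 -0.19808039] [ 0.53535108 -0.20917862  0.07907214] [([358, 176, 36, 127, 3497], [374.9, 230.8])]
[ 0.20424406 -0.6430604  -0.09927539] [ 0.53526095 -0.20923009  0.07896056] [([358, 176, 37, 127, 3509], [375.1, 231.0])]
[array([354.2, 173.7]), array([391.4, 173.8])]
```

```bash
python3 -m inch '[[0,[0,3,0],0],[0,[0,2,-2],0],[0,[0,2,-5],0],[0,[0,2,-5],0],[0,[0,2,-5],0],[0,[0,2,-4],0],[0,[0,0,0],0]]'
cat > chk.py <<'E'
from h import *
from scipy.optimize import least_squares
F=[]
for i in range(2):
    w=arm.read_camera('wrist');o=arm.observe();F.append(o['force'])
l=max(wood(w),key=lambda q:q[0][4]);s=l[0];print(np.mean(F,0).round(2),o['tool_pos'].round(4),o['time_s'],l)
f=lambda v:np.r_[proj(w,(.4915,v[0]-.007,v[1]))[0]-s[0],proj(w,(.4915,v[0]+.007,v[1]))[0]-s[0]-s[2]]
r=least_squares(lambda v:f((-.1175-.075*np.cos(v[0]),.09+.075*np.sin(v[0]))),[.3]);print('theta',r.x,'res',r.fun.round(1))
E
python3 chk.py
```

```text
time_s: 7.45
tool_pos: [0.5354, -0.1961, 0.1002]
tool_rot: [-180.0, 0.0, -179.9]
force: [0.3, -1.4, 0.7]
finger_gap: 0.004
gripper_force: 1.2
[-0.62 -1.95  1.04] [ 0.5353 -0.1963  0.0998] 7.55 ([352, 175, 37, 127, 3376], [369.9, 228.7])
theta [0.58060026] res [-1.1  0.9]
```

```bash
cat >> chk.py <<'E'
import pickle
a,b=pickle.load(open('v.pkl','rb')); c=arm.read_camera('scene')
def blue(d):
    h=cv2.cvtColor(d['frame'][215:262,322:346],cv2.COLOR_RGB2HSV).astype(int); m=(h[...,0]>105)&(h[...,0]<125)&(h[...,1]>140)
    xs=[np.where(r)[0][0] for r in m[15:] if r.any()]; ys=np.where(m[:,12:20].any(1))[0]
    return np.mean(xs).round(2),ys[-1],m.sum()
print('pail ref/now',blue(a),blue(c))
E
python3 chk.py
python3 -m inch '[[0,[0,2,-4],0],[0,[0,3,-6],0],[0,[0,3,-6],0],[0,[0,3,-5],0],[0,[0,0,0],0]]'; python3 chk.py
```

```text
[-0.41 -2.07  1.11] [ 0.5351 -0.1963  0.0996] 7.65 ([352, 176, 37, 126, 3375], [369.9, 228.7])
theta [0.57860448] res [-1.1  1. ]
pail ref/now (np.float64(6.42), np.int64(41), np.int64(339)) (np.float64(6.42), np.int64(41), np.int64(400))
time_s: 8.32
tool_pos: [0.5353, -0.1843, 0.1211]
tool_rot: [180.0, 0.0, -179.9]
force: [-0.5, -0.0, -0.8]
finger_gap: -0.003
gripper_force: 0.0
[0.03 0.39 0.16] [ 0.535  -0.1845  0.1206] 8.425 ([353, 173, 38, 129, 3439], [370.5, 228.2])
theta [0.84799803] res [ 0.3 -0.3]
pail ref/now (np.float64(6.42), np.int64(41), np.int64(339)) (np.float64(6.48), np.int64(41), np.int64(379))
```

```bash
python3 -m inch '[[0,[0,4,-4],0],[0,[0,5,-4],0],[0,[0,5,-3],0],[0,[0,5,-3],0],[0,[0,5,-1],0],[0,[0,5,-1],0],[0,[0,5,0],0],[0,[0,0,0],0]]'; python3 chk.py
```

```text
time_s: 9.48
tool_pos: [0.535, -0.1505, 0.1366]
tool_rot: [180.0, -0.0, -179.9]
force: [0.5, -0.3, 0.2]
finger_gap: -0.003
gripper_force: 0.0
[-0.21  0.44  0.37] [ 0.5351 -0.1511  0.1366] 9.575 ([356, 173, 37, 130, 3483], [373.5, 230.0])
theta [1.36558108] res [-0.4  0.4]
pail ref/now (np.float64(6.42), np.int64(41), np.int64(339)) (np.float64(6.62), np.int64(41), np.int64(366))
```

```bash
python3 -m inch '[[0,[0,4,0],0],[0,[0,4,0],0],[0,[0,4,0],0],[0,[0,3,0],0],[0,[0,0,0],0]]'; python3 chk.py
```

```text
time_s: 10.25
tool_pos: [0.5351, -0.1357, 0.1367]
tool_rot: [180.0, 0.0, -179.9]
force: [0.4, 0.2, -0.3]
finger_gap: -0.001
gripper_force: 0.0
[-0.92 -0.02  0.02] [ 0.5351 -0.1361  0.1367] 10.35 ([356, 173, 37, 129, 3516], [373.3, 230.4])
theta [1.56315883] res [-0.6  0.6]
pail ref/now (np.float64(6.42), np.int64(41), np.int64(339)) (np.float64(6.54), np.int64(41), np.int64(364))
```

```bash
python3 -m inch '[[0,[0,-25,0],0],[0,[0,0,-40],0],[0,[0,0,-40],0],[40,[-13,22,0],0],[40,[-13,21,0],0],[40,[0,0,0],0],[40,[0,0,0],0]]'
python3 - <<'E'
from h import *
w=arm.read_camera('wrist');d=arm.read_camera('top');o=arm.observe();print(o['tool_pos'],o['finger_gap'],wood(w))
for x in(.4915,.579):print([proj(w,(x,-.1180+dy,.165)).round(1) for dy in(-.007,.007)])
f=cv2.resize(w['frame'][100:360,220:480],None,fx=2,fy=2);cv2.imwrite('pics/w5.png',f[:,:,::-1])
E
```

```text
time_s: 11.28
tool_pos: [0.5605, -0.1188, 0.2166]
tool_rot: [-180.0, -0.0, -180.0]
force: [-0.5, 0.0, -0.6]
finger_gap: 0.472
gripper_force: 0.0
[ 0.56040746 -0.11917874  0.21665189] 0.4660772154663561 [([330, 96, 9, 146, 1050], [333.4, 165.9])]
[array([314.2,  96.9]), array([339.,  97.])]
[array([315.1, 238.9]), array([337. , 238.9])]
```

```bash
python3 -m inch '[[40,[0,0,25],0],[40,[0,0,25],0],[40,[0,0,8],0],[40,[0,0,0],0],[5,[0,0,0],0],[5,[0,0,0],0],[5,[0,0,0],0],[5,[0,0,0],0]]' 80
python3 - <<'E'
from h import *
w=arm.read_camera('wrist');o=arm.observe();print(o['tool_pos'],o['finger_gap'],o['force'],o['gripper_force'],wood(w))
for x in(.4915,.579):print([proj(w,(x,-.1180+dy,.165)).round(1) for dy in(-.007,.007)])
E
```

```text
time_s: 12.38
tool_pos: [0.563, -0.1193, 0.1614]
tool_rot: [-179.9, 0.3, -180.0]
force: [-1.4, -1.0, 18.2]
finger_gap: 0.064
gripper_force: 9.1
[ 0.56297186 -0.11928382  0.16138379] 0.06170314172551026 [-1.14004075 -1.03985432 18.1300362 ] 9.110324140638113 [([330, 96, 9, 147, 758], [332.8, 158.9])]
[array([311.6,  95.3]), array([345.8,  95.4])]
[array([313.2, 282.3]), array([342. , 282.3])]
```

The fingers closed on only the top of the grip: 5 mm gap and 18 N upward. This agrees with the earlier picture, where the tips reached less far than stated. I'll open, lift, check the grip and go deeper.

```bash
python3 -m inch '[[45,[0,0,0],0],[45,[0,0,0],0],[45,[0,0,-10],0],[45,[0,0,-10],0],[45,[0,0,0],0]]' 40
python3 - <<'E'
from h import *
w=arm.read_camera('wrist');o=arm.observe();print(o['tool_pos'],o['finger_gap'],o['force'],wood(w))
for x in(.4915,.579):print([proj(w,(x,-.1180+dy,.165)).round(1) for dy in(-.007,.007)])
t=snap('scene','s6.png')
A=cv2.resize(t['frame'][170:260,300:390],None,fx=4.5,fy=4.5,interpolation=cv2.INTER_CUBIC);B=w['frame'][:,220:600]
h=min(len(A),len(B));cv2.imwrite('pics/m6.png',np.hstack([A[:h],B[:h]])[:,:,::-1])
E
```

```text
time_s: 13.05
tool_pos: [0.5616, -0.1181, 0.1798]
tool_rot: [-180.0, 0.1, -179.9]
force: [-0.1, 0.4, 0.0]
finger_gap: 0.527
gripper_force: 0.0
[ 0.56134293 -0.11799017  0.17927661] 0.5236403478631584 [ 0.19902367 -0.80050487  0.09272642] []
[array([310.6,  97.1]), array([341. ,  97.2])]
[array([312.1, 265.9]), array([338.2, 265.9])]
```

View pics/m6.png

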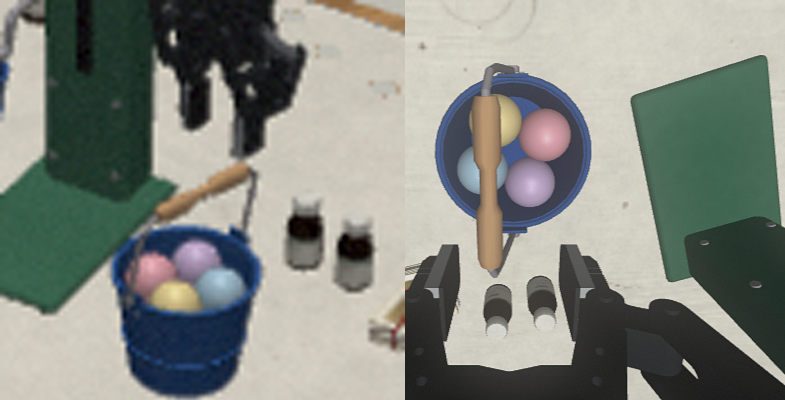

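The bail stayed close to upright but leans back: the grip's near end is at (485,97), about 24 px left of where it would be upright. The fingertips are at row 245. I'll triangulate both.

Run:
```python
from h import *
np.set_printoptions(precision=4,suppress=True)
w=arm.read_camera('wrist');s=arm.read_camera('scene');o=arm.observe();print(o['tool_pos'])
W=lambda x,y:(x-405+220,y); S=lambda x,y:((x+.5)/4.5-.5+300,(y+.5)/4.5-.5+170)
print('tips',tri([(w,W(458,245)),(s,S(180,124))]),tri([(w,W(562,245)),(s,S(234,152))]))
print('tips(outer)',tri([(w,W(440,245)),(s,S(180,124))]),tri([(w,W(578,245)),(s,S(240,155))]))
print('near end',tri([(w,W(485,96)),(s,S(160,211))]),'far end',tri([(w,W(490,268)),(s,S(250,172))]),'waist',tri([(w,W(487,182)),(s,S(205,192))]))
print('pail c',ray(w,W(513,150),.088), ray(w,W(435,150),.088),ray(w,W(591,150),.088))
print('spec tip',proj(w,o['tool_pos']+[-.011,0,-.014]),proj(s,o['tool_pos']+[-.011,0,-.014]))
```

```text
[ 0.5609 -0.118   0.1785]
tips [ 0.5223 -0.13    0.2334] [ 0.5829 -0.0958  0.1553]
tips(outer) [ 0.5193 -0.1342  0.2377] [ 0.5923 -0.0871  0.1436]
near end [ 0.4914 -0.1304  0.168 ] far end [ 0.5833 -0.1292  0.159 ] waist [ 0.5336 -0.1308  0.1644]
pail c [ 0.5295 -0.1157  0.088 ] [ 0.5297 -0.1705  0.088 ] [ 0.5294 -0.0607  0.088 ]
spec tip [325.0271 216.6229] [345.3243 208.8731]
```

Run:
```python
from h import *
np.set_printoptions(precision=4,suppress=True)
w=arm.read_camera('wrist');s=arm.read_camera('scene');o=arm.observe();print(o['tool_pos'])
W=lambda x,y:(x-405+220,y); S=lambda x,y:((x+.5)/4.5-.5+300,(y+.5)/4.5-.5+170)
for p in [(232,152),(245,157)]: print('-y tip',tri([(w,W(449,245)),(s,S(*p))]))
for p in [(182,124),(195,129)]: print('+y tip',tri([(w,W(570,245)),(s,S(*p))]))
```

```text
[ 0.5609 -0.118   0.1784]
-y tip [ 0.5491 -0.1436  0.1989]
-y tip [ 0.5559 -0.1464  0.1912]
+y tip [ 0.5492 -0.0929  0.1978]
+y tip [ 0.5572 -0.0931  0.1888]
```

```bash
python3 -m inch '[[45,[0,-6,0],0],[45,[0,0,22],0],[45,[0,0,21],0],[45,[0,0,0],0],[22,[0,0,0],0],[22,[0,2,0],0],[22,[0,4,0],0],[22,[0,0,0],0]]' 30; python3 -m inch '[[5,[0,0,0],0],[5,[0,0,0],0],[5,[0,0,0],0]]' 80; python3 chk.py
```

```text
time_s: 14.35
tool_pos: [0.5612, -0.1175, 0.136]
tool_rot: [180.0, 0.0, -179.9]
force: [-0.2, -1.0, -0.2]
finger_gap: 0.258
gripper_force: 0.0
time_s: 14.72
tool_pos: [0.5613, -0.118, 0.1361]
tool_rot: [180.0, 0.0, -179.9]
force: [-0.1, 1.1, 5.3]
finger_gap: 0.14
gripper_force: 78.0
[-0.52  0.53  5.81] [ 0.5613 -0.118   0.1361] 14.825 ([330, 101, 13, 225, 2125], [334.7, 203.0])
theta [-1.68171675] res [-2.8  2.8]
pail ref/now (np.float64(6.42), np.int64(41), np.int64(339)) (np.float64(6.58), np.int64(41), np.int64(370))
```

```bash
python3 -m inch '[[22,[0,0,0],0],[22,[0,0,0],0],[22,[0,0,8],0],[22,[0,0,0],0],[5,[0,0,0],0],[5,[0,0,0],0],[5,[0,0,0],0]]' 80
```

```text
time_s: 15.75
tool_pos: [0.5608, -0.118, 0.1275]
tool_rot: [180.0, -0.0, -179.9]
force: [-0.1, -0.3, -3.6]
finger_gap: 0.144
gripper_force: 77.8
```

```bash
python3 -m inch '[[5,[0,0,-1],0],[5,[0,0,-2],0],[5,[0,0,-3],0],[5,[0,0,-5],0],[5,[0,0,-8],0],[5,[0,0,-8],0],[5,[0,0,0],0],[5,[0,0,0],0]]' 110
python3 - <<'E'
from h import *
F=[];T=[]
for i in range(4):
    w=arm.read_camera('wrist');o=arm.observe();F.append(o['force']);T.append(o['ft_torque'])
print(np.mean(F,0),np.mean(T,0),o['finger_gap'],o['tool_pos'],wood(w))
E
```

```text
time_s: 16.75
tool_pos: [0.561, -0.118, 0.1547]
tool_rot: [180.0, 0.0, -179.9]
force: [0.3, 0.3, -4.8]
finger_gap: 0.135
gripper_force: 107.0
[ 0.01656619  0.16272965 -4.1041078 ] [ 0.00620536 -0.13173757 -0.02028453] 0.13824748947008242 [ 0.56086007 -0.11805273  0.1544356 ] [([330, 104, 15, 239, 2550], [335.4, 210.5])]
```

```bash
python3 -m inch '[[5,[0,0,-5],0],[5,[0,0,-9],0],[5,[0,0,-10],0],[5,[0,0,-10],0],[5,[0,0,-10],0],[5,[0,0,-10],0],[5,[0,0,-7],2],[5,[0,0,-5],4]]'
python3 -m inch '[[5,[0,0,0],5],[5,[0,0,0],5],[5,[0,0,0],5],[5,[0,0,0],5],[5,[0,0,0],5],[5,[0,0,0],5],[5,[0,0,0],5],[5,[0,0,0],5]]'
python3 -m inch '[[5,[0,0,0],5],[5,[0,0,0],5],[5,[0,0,0],5],[5,[0,0,0],5],[5,[0,0,0],3.5],[5,[0,0,0],3],[5,[0,0,0],0]]'
```

```text
time_s: 17.95
tool_pos: [0.561, -0.1181, 0.2213]
tool_rot: [180.0, 0.0, 173.9]
force: [0.3, 0.4, -4.6]
finger_gap: 0.13
gripper_force: 107.1
time_s: 18.95
tool_pos: [0.561, -0.1179, 0.2208]
tool_rot: [-180.0, -0.0, 133.8]
force: [-0.1, 0.5, -4.5]
finger_gap: 0.133
gripper_force: 107.1
time_s: 19.82
tool_pos: [0.561, -0.1178, 0.2207]
tool_rot: [-180.0, -0.0, 107.5]
force: [-0.4, 1.1, -5.1]
finger_gap: 0.135
gripper_force: 107.1
```

```bash
python3 -m inch '[[5,[0,-5,0],0],[5,[2,-9,0],0],[5,[5,-10,0],0],[5,[8,-10,0],0],[5,[10,-8,0],0],[5,[12,-5,0],0],[5,[14,-3,0],0],[5,[14,0,0],0]]'
python3 -m inch '[[5,[14,0,0],0],[5,[14,0,0],0],[5,[14,0,0],0],[5,[14,0,0],0],[5,[13,0,0],0],[5,[10,0,0],0],[5,[6,0,0],0],[5,[4,0,0],0]]'
python3 -m inch '[[5,[0,0,0],0],[5,[0,0,0],0]]'
python3 - <<'E'
from h import *
import pickle
w=snap('wrist','w7.png');t=arm.read_camera('top');s=arm.read_camera('scene');pickle.dump((w,t,s),open('v7.pkl','wb'))
xs=np.array([.954,.3,0]);ys=np.array([-.3,.954,0]);o=arm.observe();p=o['tool_pos'];m=p+.026*ys+[0,0,.0375]
print(p,'mid',m,'proj mid w,s,t',proj(w,m),proj(s,m),proj(t,m))
for k in (-.044,.044): print('ends',proj(w,m+k*ys))
seat=np.array([.502,.052,.215])
print('seat w',proj(w,seat),'tip',proj(w,seat-.012*xs+[0,0,.027]),'arm',proj(w,seat+.1*xs+[0,0,.024]))
E
```

```text
time_s: 20.82
tool_pos: [0.4934, -0.07, 0.2207]
tool_rot: [180.0, -0.0, 107.6]
force: [-0.1, -0.3, -4.1]
finger_gap: 0.134
gripper_force: 107.1
time_s: 21.82
tool_pos: [0.4669, 0.0139, 0.2207]
tool_rot: [180.0, 0.0, 107.6]
force: [-0.2, 0.4, -4.7]
finger_gap: 0.133
gripper_force: 107.1
time_s: 22.08
tool_pos: [0.467, 0.0133, 0.2207]
tool_rot: [180.0, 0.0, 107.5]
force: [-0.3, -0.1, -5.2]
finger_gap: 0.13
gripper_force: 107.1
[0.46698047 0.01335451 0.22071765] mid [0.45918047 0.03815851 0.25821765] proj mid w,s,t [322.09489409 230.63212885] [292.28776528 174.83718768] [296.8329745  215.62152754]
ends [321.98347275 333.49249939]
ends [322.23283123 103.29328565]
seat w [417.25384604 193.6111447 ] tip [404.60233903 213.74244093] arm [676.37989102 211.74969007]
```

View pics/w7.png

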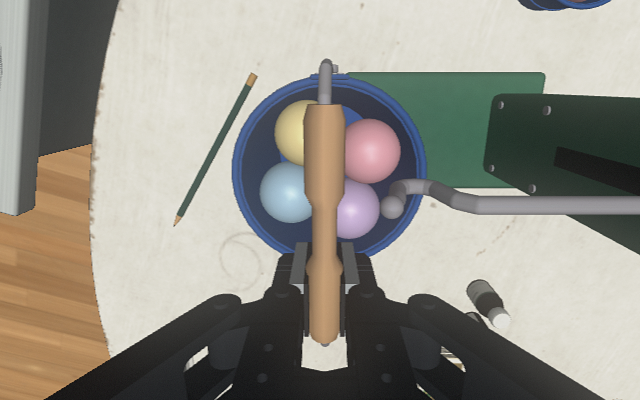

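The picture shows the pail hanging level from the grip, with the waist at about (323,231). The hook tip is at (391,208), the U bottom near (414,187), and the arm runs along row 205 from column 475. I'll turn these into scale coordinates.

```bash
python3 - <<'E'
from h import *
import pickle
np.set_printoptions(precision=4,suppress=True)
w,t,s=pickle.load(open('v7.pkl','rb'))
xs=np.array([.954,.3,0]);ys=np.array([-.3,.954,0]);seat=np.array([.502,.052,.215])
def sc(P): d=P-seat; return np.round([d@xs*1e3,d@ys*1e3],1)
for n,px,z in [('tip',(391,208),.240),('bottom',(413,187),.2065),('bottomR',(432,188),.2065),('legtop',(475,205),.235),('arm far',(630,205),.235),('waist',(323.5,231),.258),('grip end',(324,104),.2582),('grip body',(324,200),.2582)]: print(n,sc(ray(w,px,z)))
# base plate edge in wrist: far corners
for n,px in [('plate',(545,73)),('plate',(347,72))]: print(n,sc(ray(w,px,.013)))
# hook pixels: gray blob extents
f=w['frame'][170:235,375:500].astype(int);g=(f.max(2)-f.min(2)<22)&(f.mean(2)>70)&(f.mean(2)<165)
n,l,st,c=cv2.connectedComponentsWithStats(g.astype(np.uint8));print([(st[i].tolist(),c[i].round().tolist()) for i in range(1,n) if st[i][4]>100])
T=lambda x,y:((x+.5)/5-.5+240,(y+.5)/5-.5+115)
print('top view tip',sc(ray(t,T(271,458),.240)),'arm',sc(ray(t,T(240,355),.235)))
E
for c in 385 391 400 408 414 420 428 436 445 455 465 475 485; do :; done
python3 - <<'E'
import sys;sys.path.insert(0,'.')
import pickle,numpy as np
w,t,s=pickle.load(open('v7.pkl','rb'));f=w['frame'].astype(int)
g=(f.max(2)-f.min(2)<20)&(f.mean(2)>60)&(f.mean(2)<165)
for c in range(382,500,6):
    r=np.where(g[170:225,c])[0]+170; print(c,(r.min(),r.max()) if len(r) else None,end='; ')
E
```

```text
tip [-17.2   1.7]
bottom [-0.   0.8]
bottomR [9.5 0.3]
legtop [19.   1.3]
arm far [84.   1.5]
waist [-44.5  -0.6]
grip end [-44.4  43.4]
grip body [-44.4  11.2]
plate [171.7  60.5]
plate [-21.9  60.9]
[([0, 8, 125, 47, 2578], [59.0, 28.0])]
top view tip [-17.6   0.8] arm [38.5  0.6]
382 (np.int64(180), np.int64(215)); 388 (np.int64(176), np.int64(218)); 394 (np.int64(170), np.int64(218)); 400 (np.int64(170), np.int64(215)); 406 (np.int64(170), np.int64(209)); 412 (np.int64(178), np.int64(194)); 418 (np.int64(179), np.int64(208)); 424 (np.int64(179), np.int64(194)); 430 (np.int64(180), np.int64(196)); 436 (np.int64(181), np.int64(199)); 442 (np.int64(183), np.int64(202)); 448 (np.int64(186), np.int64(205)); 454 (np.int64(188), np.int64(208)); 460 (np.int64(192), np.int64(210)); 466 (np.int64(193), np.int64(211)); 472 (np.int64(194), np.int64(213)); 478 (np.int64(195), np.int64(214)); 484 (np.int64(196), np.int64(214)); 490 (np.int64(170), np.int64(214)); 496 (np.int64(196), np.int64(214));
```

```bash
python3 -m inch '[[5,[0.5,3,0],0],[5,[1,6,0],0],[5,[0,8,0],0],[5,[0,8,0],0],[5,[0,8,0],0],[5,[0,6,0],0],[5,[0,3,0],0],[5,[0,1.5,0],0]]'
cat > f.py <<'E'
from h import *
import sys
xs=np.array([.954,.3,0]);ys=np.array([-.3,.954,0]);seat=np.array([.502,.052,.215])
F=[];T=[]
for i in range(int(sys.argv[1])):
    w=arm.read_camera('wrist');o=arm.observe();F.append(o['force']);T.append(o['ft_torque'])
F=np.mean(F,0);m=o['tool_pos']+.026*ys+[0,0,.0375]-seat
print('F scale xyz',(F@xs).round(2),(F@ys).round(2),F[2].round(2),'T',np.mean(T,0).round(3),'mid',(m@xs*1e3).round(1),(m@ys*1e3).round(1),(m[2]*1e3).round(1),'t',o['time_s'])
fr=w['frame'].astype(int);g=(fr.max(2)-fr.min(2)<20)&(fr.mean(2)>60)&(fr.mean(2)<165)
h=cv2.cvtColor(w['frame'],cv2.COLOR_RGB2HSV); mm=cv2.inRange(h,(6,70,90),(20,170,230)); 
for r in (110,150,190,225,230,235): 
    c=np.where(mm[r,280:370])[0]+280; print(r,(c.min(),c.max()) if len(c) else None,end=' ')
print()
E
python3 f.py 12
```

```text
time_s: 23.22
tool_pos: [0.5079, 0.0282, 0.2207]
tool_rot: [-180.0, 0.0, 107.6]
force: [0.8, 0.1, -5.3]
finger_gap: 0.129
gripper_force: 107.1
F scale xyz 0.18 -0.16 -4.18 T [-0.111 -0.022 -0.011] mid -1.5 1.6 43.2 t 23.825
110 (np.int64(306), np.int64(342)) 150 (np.int64(304), np.int64(344)) 190 (np.int64(305), np.int64(343)) 225 (np.int64(312), np.int64(335)) 230 (np.int64(312), np.int64(335)) 235 (np.int64(313), np.int64(335))
```

```bash
python3 -m inch '[[5,[0,0,2],0],[5,[0,0,4],0],[5,[0,0,4],0],[5,[0,0,4],0],[5,[0,0,3],0],[5,[0,0,3],0],[5,[0,0,0],0]]'; python3 f.py 4; python3 -m inch '[[5,[0,0,2],0],[5,[0,0,3],0],[5,[0,0,3],0],[5,[0,0,3],0],[5,[0,0,0],0]]'; python3 f.py 6
```

```text
time_s: 24.7
tool_pos: [0.5078, 0.0282, 0.2005]
tool_rot: [-180.0, 0.0, 107.6]
force: [0.1, -0.5, -3.7]
finger_gap: 0.134
gripper_force: 107.1
F scale xyz -0.18 0.08 -4.25 T [-0.124 -0.024  0.018] mid -1.4 1.5 23.3 t 24.9
110 (np.int64(306), np.int64(342)) 150 (np.int64(304), np.int64(344)) 190 (np.int64(305), np.int64(343)) 225 (np.int64(312), np.int64(335)) 230 (np.int64(312), np.int64(335)) 235 (np.int64(313), np.int64(335)) 
time_s: 25.52
tool_pos: [0.5078, 0.0282, 0.1894]
tool_rot: [-180.0, 0.0, 107.6]
force: [0.3, 0.4, -3.0]
finger_gap: 0.127
gripper_force: 107.1
F scale xyz -0.34 -0.19 -4.03 T [-0.115 -0.019  0.006] mid -1.5 1.5 12.3 t 25.825
110 (np.int64(306), np.int64(341)) 150 (np.int64(304), np.int64(344)) 190 (np.int64(305), np.int64(343)) 225 (np.int64(312), np.int64(335)) 230 (np.int64(312), np.int64(335)) 235 (np.int64(313), np.int64(335))
```

```bash
python3 -m inch '[[5,[0,0,2],0],[5,[0,0,3],0],[5,[0,0,3],0],[5,[0,0,2],0],[5,[0,0,0],0],[5,[0,0,0],0]]'; python3 f.py 6; python3 -m inch '[[5,[0,0,1],0],[5,[0,0,2],0],[5,[0,0,2],0],[5,[0,0,2],0],[5,[0,0,1],0],[5,[0,0,0],0],[5,[0,0,0],0]]'; python3 f.py 8
```

```text
time_s: 26.58
tool_pos: [0.508, 0.0282, 0.1797]
tool_rot: [180.0, 0.0, 107.6]
force: [0.6, -0.3, -4.5]
finger_gap: 0.133
gripper_force: 107.1
F scale xyz -0.08 -0.18 -4.26 T [-0.103 -0.043  0.008] mid -1.4 1.6 2.3 t 26.875
110 (np.int64(306), np.int64(342)) 150 (np.int64(304), np.int64(344)) 190 (np.int64(305), np.int64(343)) 225 (np.int64(312), np.int64(335)) 230 (np.int64(312), np.int64(336)) 235 (np.int64(313), np.int64(335)) 
time_s: 27.75
tool_pos: [0.508, 0.0282, 0.1717]
tool_rot: [180.0, 0.0, 107.6]
force: [0.9, 0.6, -3.1]
finger_gap: 0.134
gripper_force: 107.2
F scale xyz 0.79 -0.45 -2.75 T [-0.02  -0.088  0.003] mid -1.4 1.5 -5.8 t 28.15
110 (np.int64(306), np.int64(341)) 150 (np.int64(304), np.int64(344)) 190 (np.int64(305), np.int64(343)) 225 (np.int64(312), np.int64(335)) 230 (np.int64(312), np.int64(335)) 235 (np.int64(313), np.int64(335))
```

```bash
python3 -m inch '[[5,[0,0.5,1],0],[5,[0,0.5,1],0],[5,[0,0.5,2],0],[5,[0,0,2],0],[5,[0,0,0],0],[5,[0,0,0],0]]'; python3 f.py 10
```

```text
time_s: 28.9
tool_pos: [0.5092, 0.0287, 0.1657]
tool_rot: [-180.0, -0.0, 107.6]
force: [-1.7, -0.7, -1.8]
finger_gap: 0.133
gripper_force: 107.2
F scale xyz -2.2 0.07 -0.89 T [-0.118  0.407  0.065] mid -0.0 1.6 -11.8 t 29.4
110 (np.int64(306), np.int64(341)) 150 (np.int64(303), np.int64(344)) 190 (np.int64(305), np.int64(343)) 225 (np.int64(312), np.int64(335)) 230 (np.int64(312), np.int64(335)) 235 (np.int64(312), np.int64(335))
```

```bash
python3 -m inch '[[5,[0,-0.5,0],0],[5,[0,-0.5,1],0],[5,[0,0,1],0],[5,[0,0,0],0],[5,[0,0,0],0]]'; python3 f.py 12
```

```text
time_s: 30.02
tool_pos: [0.5089, 0.0284, 0.1638]
tool_rot: [180.0, 0.0, 107.6]
force: [1.7, 1.1, -1.3]
finger_gap: 0.133
gripper_force: 107.3
F scale xyz 2.49 -0.13 -0.46 T [ 0.109 -0.482 -0.07 ] mid -0.9 1.4 -13.8 t 30.625
110 (np.int64(306), np.int64(342)) 150 (np.int64(304), np.int64(344)) 190 (np.int64(305), np.int64(343)) 225 (np.int64(312), np.int64(335)) 230 (np.int64(312), np.int64(335)) 235 (np.int64(313), np.int64(335))
```

```bash
python3 -m inch '[[5,[0,0.5,0.5],0],[5,[0,0,0.5],0],[5,[0,0,0.5],0],[5,[0,0,0],0],[5,[0,0,0],0]]'; python3 f.py 16
```

```text
time_s: 31.25
tool_pos: [0.5086, 0.0284, 0.1622]
tool_rot: [-180.0, -0.0, 107.6]
force: [0.5, -0.6, -0.8]
finger_gap: 0.138
gripper_force: 107.3
F scale xyz -0.51 -1.25 -0.32 T [-0.283  0.045  0.028] mid -0.6 1.6 -15.3 t 32.05
110 (np.int64(306), np.int64(341)) 150 (np.int64(304), np.int64(344)) 190 (np.int64(305), np.int64(343)) 225 (np.int64(312), np.int64(335)) 230 (np.int64(312), np.int64(335)) 235 (np.int64(312), np.int64(335))
```

```bash
python3 -m inch '[[5,[-0.3,0,0.6],0],[5,[0,0,0.6],0],[5,[0,0,0],0],[5,[0,0,0],0],[5,[0,0,0],0]]'; python3 f.py 20
```

```text
time_s: 32.67
tool_pos: [0.5088, 0.0284, 0.161]
tool_rot: [-180.0, -0.0, 107.6]
force: [-1.5, 1.4, -0.4]
finger_gap: 0.138
gripper_force: 107.4
F scale xyz -1.37 1.42 -0.11 T [0.192 0.341 0.042] mid -0.5 1.3 -16.5 t 33.675
110 (np.int64(306), np.int64(341)) 150 (np.int64(304), np.int64(344)) 190 (np.int64(305), np.int64(343)) 225 (np.int64(312), np.int64(335)) 230 (np.int64(312), np.int64(335)) 235 (np.int64(312), np.int64(335))
```

```bash
python3 -m inch '[[5,[0.15,-0.25,0.2],0],[5,[0,0,0],0],[5,[0,0,0],0]]'; python3 f.py 14;  python3 -m inch '[[5,[0,0,0],0],[5,[0,0,0],0],[5,[0,0,0],0]]' 20; python3 f.py 14
```

```text
time_s: 34.05
tool_pos: [0.5089, 0.0283, 0.1609]
tool_rot: [180.0, 0.0, 107.6]
force: [-0.4, 0.9, 0.9]
finger_gap: 0.134
gripper_force: 107.4
F scale xyz 0.6 0.82 -0.09 T [ 0.177 -0.043 -0.006] mid -0.6 1.3 -16.7 t 34.75
110 (np.int64(306), np.int64(341)) 150 (np.int64(303), np.int64(344)) 190 (np.int64(305), np.int64(343)) 225 (np.int64(312), np.int64(335)) 230 (np.int64(312), np.int64(335)) 235 (np.int64(312), np.int64(336)) 
time_s: 35.12
tool_pos: [0.5088, 0.0283, 0.1609]
tool_rot: [180.0, 0.0, 107.6]
force: [0.9, 0.6, 0.4]
finger_gap: 0.134
gripper_force: 107.4
F scale xyz 1.76 0.16 -0.28 T [ 0.153 -0.306 -0.062] mid -0.6 1.4 -16.7 t 35.825
110 (np.int64(306), np.int64(342)) 150 (np.int64(304), np.int64(344)) 190 (np.int64(305), np.int64(343)) 225 (np.int64(312), np.int64(336)) 230 (np.int64(312), np.int64(335)) 235 (np.int64(313), np.int64(336))
```

```bash
python3 -m inch '[[5,[0,0.2,0.5],0],[5,[0,0,0],0],[11,[0,0,0],0],[11,[0,0,0],0]]' 20; python3 f.py 14
```

```text
time_s: 36.33
tool_pos: [0.5088, 0.0283, 0.1603]
tool_rot: [-180.0, 0.0, 107.6]
force: [0.8, 0.2, -0.8]
finger_gap: 0.138
gripper_force: 104.8
F scale xyz 1.11 -0.32 -0.01 T [-0.002 -0.202 -0.017] mid -0.6 1.4 -17.2 t 37.025
110 (np.int64(306), np.int64(342)) 150 (np.int64(303), np.int64(344)) 190 (np.int64(305), np.int64(343)) 225 (np.int64(312), np.int64(335)) 230 (np.int64(312), np.int64(335)) 235 (np.int64(312), np.int64(336))
```

```bash
python3 -m inch '[[12,[0,0,0],0],[12,[0,0,0],0],[12.7,[0,0,0],0],[12.7,[0,0,0],0]]'; python3 -m inch '[[13.4,[0,0,0],0],[13.4,[0,0,0],0],[14,[0,0,0],0],[14,[0,0,0],0]]'; python3 f.py 3
```

```text
time_s: 37.52
tool_pos: [0.5088, 0.0284, 0.1603]
tool_rot: [-180.0, 0.0, 107.6]
force: [0.7, 0.8, -0.4]
finger_gap: 0.145
gripper_force: 37.2
time_s: 38.02
tool_pos: [0.5088, 0.0284, 0.1603]
tool_rot: [-180.0, -0.0, 107.6]
force: [0.4, -0.5, -0.2]
finger_gap: 0.169
gripper_force: 0.5
F scale xyz 0.91 -0.14 0.3 T [-0.034 -0.063 -0.023] mid -0.6 1.4 -17.2 t 38.175
110 (np.int64(307), np.int64(343)) 150 (np.int64(304), np.int64(345)) 190 (np.int64(306), np.int64(344)) 225 (np.int64(313), np.int64(336)) 230 (np.int64(313), np.int64(336)) 235 (np.int64(313), np.int64(336))
```

```bash
python3 -m inch '[[16,[0,0,0],0],[20,[0,0,0],0],[26,[0,0,0],0],[34,[0,0,0],0],[40,[0,0,0],0],[40,[0,0,0],0]]'; python3 f.py 6;sleep 0; python3 f.py 3
```

```text
time_s: 38.92
tool_pos: [0.5088, 0.0284, 0.1603]
tool_rot: [-180.0, 0.0, 107.6]
force: [0.7, -0.8, -0.5]
finger_gap: 0.466
gripper_force: 0.0
F scale xyz -0.3 -0.26 0.32 T [-0.001 -0.018 -0.004] mid -0.6 1.4 -17.2 t 39.225
110 (np.int64(307), np.int64(342)) 150 (np.int64(304), np.int64(345)) 190 (np.int64(305), np.int64(344)) 225 (np.int64(313), np.int64(336)) 230 (np.int64(313), np.int64(336)) 235 (np.int64(313), np.int64(336)) 
F scale xyz -0.56 -0.19 0.02 T [0.009 0.003 0.035] mid -0.5 1.4 -17.2 t 39.375
110 (np.int64(307), np.int64(342)) 150 (np.int64(304), np.int64(345)) 190 (np.int64(305), np.int64(344)) 225 (np.int64(313), np.int64(336)) 230 (np.int64(313), np.int64(336)) 235 (np.int64(313), np.int64(336))
```

```bash
python3 -m inch '[[40,[0,0,-4],0],[40,[0,0,-8],0],[40,[0,0,-10],0],[40,[0,0,-15],0],[40,[0,0,-20],0],[40,[0,0,-25],0],[40,[0,0,-25],0],[40,[0,0,-10],0]]'; python3 -m inch '[[40,[-30,-20,0],0],[40,[-40,-25,0],0],[40,[-40,-25,0],0],[40,[-30,-10,0],0],[40,[0,0,0],0],[40,[0,0,0],0],[40,[0,0,0],0],[40,[0,0,0],0]]'
python3 - <<'E'
from h import *
import pickle
np.set_printoptions(precision=1,suppress=True)
xs=np.array([.954,.3,0]);ys=np.array([-.3,.954,0]);seat=np.array([.502,.052,.215])
m=seat-.001*xs+.001*ys+[0,0,-.0168]
for n in('top','scene'):
  P=[]
  for k in range(4):
    d=arm.read_camera(n);h=cv2.cvtColor(d['frame'],cv2.COLOR_RGB2HSV);c=proj(d,m-[0,0,.12]).astype(int)
    if n=='top': c=proj(d,m-[0,0,.077]).astype(int)
    b=cv2.inRange(h[c[1]-30:c[1]+30,c[0]-30:c[0]+30],(105,130,30),(125,255,255));q=cv2.moments(b,True);P.append([q['m10']/q['m00']-30+c[0],q['m01']/q['m00']-30+c[1]])
  print(n,np.array(P).tolist()[0],np.ptp(P,0),'exp',proj(d,m-[0,0,.12 if n=='scene' else .077]),'rim edges exp',[proj(d,m+[0,0,-.077]+.055*k*xs) for k in(-1,1)])
  x0,y0=c;wd=cv2.inRange(h[y0-50:y0+40,x0-40:x0+40],(6,70,90),(20,170,230)); ij=np.argwhere(wd)
  print('wood',ij.min(0)+[y0-50,x0-40],ij.max(0)+[y0-50,x0-40],'exp ends',proj(d,m-.044*ys),proj(d,m+.044*ys))
o=arm.observe();print(o['time_s'],o['tool_pos'])
E
```

```text
time_s: 40.38
tool_pos: [0.5094, 0.0283, 0.2791]
tool_rot: [179.9, -0.0, 107.6]
force: [0.5, 0.6, -0.2]
finger_gap: 0.468
gripper_force: 0.0
time_s: 41.38
tool_pos: [0.475, -0.1283, 0.2772]
tool_rot: [-180.0, -0.0, 107.7]
force: [-0.1, -0.4, 0.1]
finger_gap: 0.465
gripper_force: 0.0
top [297.9805013927577, 205.7465181058496] [0.3 0.1] exp [295.7 206.3] rim edges exp [array([301.5, 225. ]), array([290.1, 187.9])]
wood [196 278] [212 309] exp ends [309.3 197.3] [277.2 207.5]Traceback (most recent call last):
  File "<stdin>", line 9, in <module>
ValueError: 200 camera calls are used up
```

```bash
for i in 1 2 3; do python3 -m inch '[[40,[0,0,0],0],[40,[0,0,0],0],[40,[0,0,0],0],[40,[0,0,0],0],[40,[0,0,0],0],[40,[0,0,0],0],[40,[0,0,0],0],[40,[0,0,0],0]]' | head -1; done; python3 -c "
from station import arm
print(arm.sign_off())"
```

```text
time_s: 42.62
time_s: 43.62
time_s: 44.62
the job is handed in; nothing more can be done
None
```

The blue pail hangs by its waist on the scale hook and was let go with about zero force on the fingers (roughly 4.2 N, 0.43 kg); I handed in at 44.6 s. The top view showed it still and where expected, but the camera calls ran out before I could check level from the side; also, my first pinch pressed down on the grip with 18 N and pushed the bail back about 13 mm, and the closing fingers brought it upright again.

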